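# Move the sample produce to the display rack in reverse order

### The arm

A 7-joint arm with a two-finger parallel gripper is mounted at the origin on a cart in front of the work surface, level with it; the furniture and walls round the work are solid. World frame = base frame: x ahead of the robot, y to its left, z up, the work surface at z = 0. Lengths are in m, angles in rad, forces in N, time in s.
With the tool pointing down it reaches from about 0.425 to 0.925 m from the base axis. Payload 6.8 kg.
Tool frame: the origin (TCP) lies on the centre line of the jaws, within the pads' length; the fingertips stand 8 mm ahead of it and the grasp point (between the pads) lies 11 mm behind it (bot.tips_ahead is the distance from the TCP to the fingertips, in m); z points along the fingers, y is the line along which they close (so a half turn about z gives the same grasp; the last joint's range is limited). The gripper opens to 85 mm and grips with 20 to 120 N. Pads are 22 mm wide; open, the fingers measure 114 mm over their backs; the gripper's body (76 mm by 85 mm) begins 54 mm behind the grasp point. The pads swing forward as they close: fully open they stand 13 mm farther back than shut.
Start: joints at [1.085, 0.477, 0.022, 1.555, -0.011, 1.109, -0.083], TCP at [0.249, -0.627, 0.239] pointing down, gripper open.
Joint ranges: [-2.96, 2.96], [-0.34, 2.1], [-1.41, 1.46], [0.24, 2.44], [-1.37, 4.51], [0.17, 1.92], [-2.96, 2.96]. Speed limits (rad/s): [2.39, 2.39, 3.14, 3.14, 3.14, 3.14, 3.14].

### API

Orientations are given as a unit quaternion [w, x, y, z].
In Python, from station import bot gives the robot as it stands.
- The arm moves only by the tool send_rows, never from a script. Its argument "deltas" is text: rows parted by semicolons, each of 4 numbers parted by spaces: the shift along the tool's x, y, z in m, then the turn about the tool's z in degrees. In form: x y z spin; .... A call has 1 to 5 rows; each row is the pose to reach, as a shift and turn from the pose commanded when the call began, along the tool's axes at that moment; what a row does not reach only later rows make up. A row lasts 1/10 s, in which the tool goes at most 50 mm and 8.59 degrees, less where a joint would pass 70% of its speed; a pose out of reach is approached as far as the arm can. A call with a gripper value outside its range is refused whole. "claw" is the opening, from 0 (shut) to 1 (fully open), set as the call begins (left out, the last holds). The fingers move at their own pace and stop on an object; "force" is the grip in N (left out, the last holds). Time passes only in rows, so rows that repeat a pose let the fingers close. It gives the time, the measured TCP pose, the force, the opening and the grip force at its end, in the units of the state.
- bot.get_obs(): the state, without advancing time (a new reading comes with each control period).
- bot.read_camera(name): name is "scene" or "top"; returns a dict with "img" (384x512x3 uint8, red, green, blue), "depth" (384x512 float32, m along the optical axis (not along the pixel's ray), 0 where there is no reading), "fx", "fy", "cx", "cy" (pixels), "dist_coeffs" ([k1, k2, p1, p2, k3] as OpenCV has them; the pictures are not rectified), "camera_from_world" (4x4, takes a point from world to camera coordinates). Camera axes: x right, y up, looking along -z (the intrinsics and any distortion apply to the point x, -y, -z); pixel columns grow to the right and rows downward; lengths in m; the calibration is good to about 2 mm. A picture is of the moment at which its call begins.
- bot.hand_in(): hands the job in; it is judged then, once.
Trained networks look in a picture, given as the dict that the camera call returned (one of the last four; its "shot" number tells which), for a name from the list of things; names that differ only in an ending like _2 or _b are one class to them, and where a whole thing is asked for, a point or a joint stands for the part that bears it (a point fixed in the world has none). Each returns a list of dicts, best first, with "confidence" (0 to 1); they miss things now and then, are a little off and sometimes report something else, mostly with a low value. They report only what shows in the picture. A call takes as long as a camera call. They do not tell look-alikes from the thing itself.
- bot.masks_of(picture, query): "mask" (384x512 bool, what is visible of it).
- bot.landmark_of(picture, query): "xyz" ([x, y, z] in m, in world coordinates, good to about 4 mm: a listed point, or the origin of a listed thing).
The state is a dict: "t": time; "q": joint angles; "joint_vel": joint speeds; "joint_torque": joint torques, N m; "eef_pos": TCP position; "tool_rot": TCP orientation; "contact_force": force on the tool from outside, world axes, zero at the start; "torque": the same for the moment, N m; "gripper_width": opening from 0.0 (shut) to 1.0 (fully open); "grasp_force": force on a finger pad.
Only numpy, scipy, OpenCV 4.12 (cv2) and the standard library are available. Lean on these libraries where they do the work, as an engineer would, in place of code of your own. Each camera call takes 0.05 s, during which the arm holds its last target. There are 200 camera calls.

### The job

Move the orange, lemon, tomato and onion from their coloured rings on the grey packing board into the wells of the wooden display rack, one per well, in reverse order: what stands leftmost on the board, as the robot sees it, goes into the rightmost well, the next into the next, and so on, until the rightmost one is in the leftmost well. Leave the green-lidded jar at the right where it stands.

Things in the scene. Friction and masses are not known exactly. Their poses are not given: they have to be found in the camera images.
- orange_center (a point): orange, 60 mm across, 57 high; point at its centre, 28 mm above its underside. Loose, about 0.1 kg
- lemon_center (a point): yellow lemon lying on its side, 78 mm long (its x axis), 54 wide, 53 high; point at its centre, 26 mm above its underside. It starts lying roughly along the row, so grip it across its length. Loose, about 0.1 kg
- tomato_center (a point): red tomato, green stalk up, 67 mm across, 68 high with the stalk; point on its upright axis at the widest part, 30 mm above its underside. Loose, about 0.1 kg
- onion_center (a point): brown onion, dry neck up, 62 mm across, 68 high with the neck; point on its upright axis at the widest part, 26 mm above its underside. Loose, about 0.1 kg
- orange_ring: orange plastic ring on the grey packing board in which the orange stands at the start; outside 72 mm, inside 60 mm across, 6 mm high. It is fixed and stays behind, so the row of rings keeps the old order. Origin: centre of its underside, on the board's top, 6 mm over the table; y points along the row, to the left
- lemon_ring: yellow plastic ring on the grey packing board in which the lemon stands at the start; outside 72 mm, inside 60 mm across, 6 mm high. It is fixed and stays behind, so the row of rings keeps the old order. Origin: centre of its underside, on the board's top, 6 mm over the table; y points along the row, to the left
- tomato_ring: red plastic ring on the grey packing board in which the tomato stands at the start; outside 72 mm, inside 60 mm across, 6 mm high. It is fixed and stays behind, so the row of rings keeps the old order. Origin: centre of its underside, on the board's top, 6 mm over the table; y points along the row, to the left
- onion_ring: white plastic ring on the grey packing board in which the onion stands at the start; outside 72 mm, inside 60 mm across, 6 mm high. It is fixed and stays behind, so the row of rings keeps the old order. Origin: centre of its underside, on the board's top, 6 mm over the table; y points along the row, to the left
- packing_board: grey packing board, fixed: 90 mm (x) by 360 mm (y) by 6 mm high, carrying the four rings in a row along its y axis, which points to the left, at y = +127.5, +42.5, -42.5 and -127.5 mm in its frame. Origin: centre of its underside, on the table
- display_rack: empty brown wooden display rack, fixed: a board 80 mm (x) by 360 mm (y) by 12 mm high with four round wells in a row along its y axis, which points to the left. Each well has a green floor, is 60 mm across and 6 mm deep (flat floor 6 mm above the table); their centres lie at x = 0 and y = +127.5, +42.5, -42.5 and -127.5 mm in its frame. Origin: centre of its underside, on the table
- jar_center (a point): small glass jar with a green lid, 64 by 68 mm and 84 mm high, standing to the right of the work; point at its centre, 42 mm above the table. A bystander to leave alone
Mind the look-alikes: they are no part of the job. Leave any blue look-alike of the part that bears lemon_center alone. Leave any blue look-alike of the part that bears tomato_center alone.

How it is judged:
By the outcome, as a careful person would: the job done as asked, in the order asked, and still so for the second after the job is handed in, with the robot touching nothing.
It also fails if it takes over 102 s, if anything falls off the work surface, if the arm or the gripper's body presses on something with over 40 N, if the wrist force passes 120 N, or if a joint passes its speed limit or range.

## Working session

There is one attempt and no reset: what is moved stays moved. The work goes in short steps, Python scripts to look and compute and a tool call to move; the robot and the scene stay as the last step left them, time stands still between calls to the robot, and variables do not carry over. Pictures are saved under pics/ and viewed, at most 14 in all, crops included, and the job is handed in when it is done.

Besides the shell and the picture viewer there is one more tool, called after "Emit:" as a command line: name --argument value ..., lists and objects as JSON in quotes. send_rows: Moves the arm, as the interface text tells. Its arguments: {"type":"object","properties":{"deltas":{"type":"string"},"claw":{"type":"number"},"force":{"type":"number"}},"required":["deltas"]}

```bash
mkdir -p pics; cat > h.py <<'E'
import numpy as np,cv2
from station import bot
def save(p,n): cv2.imwrite('pics/'+n,cv2.cvtColor(p['img'],cv2.COLOR_RGB2BGR))
def world(p,u,v):
    d=float(p['depth'][int(v),int(u)])
    K=np.array([[p['fx'],0,p['cx']],[0,p['fy'],p['cy']],[0,0,1.]])
    x,y=cv2.undistortPoints(np.array([[[u,v]]],float),K,np.array(p['dist_coeffs']))[0,0]
    return (np.linalg.inv(p['camera_from_world'])@[x*d,-y*d,-d,1])[:3]
def pix(p,X):
    c=np.array(p['camera_from_world'])@np.append(X,1);K=np.array([[p['fx'],0,p['cx']],[0,p['fy'],p['cy']],[0,0,1.]])
    return cv2.projectPoints(np.array([[c[0],-c[1],-c[2]]]),np.zeros(3),np.zeros(3),K,np.array(p['dist_coeffs']))[0].ravel()
E
python3 - <<'E'
from h import *
np.set_printoptions(precision=3,suppress=True)
a=bot.read_camera('scene');b=bot.read_camera('top');save(a,'s0.png');save(b,'t0.png')
for p,n in((b,'top'),(a,'scene')):
  for q in ['orange_center','lemon_center','tomato_center','onion_center','orange_ring','lemon_ring','tomato_ring','onion_ring','packing_board','display_rack','jar_center']:
    for r in bot.landmark_of(p,q)[:3]:print(n,q,round(r['confidence'],2),np.array(r['xyz']),pix(p,r['xyz']).round())
o=bot.get_obs();print(o['eef_pos'],o['tool_rot'],bot.tips_ahead,o['t'])
E
```

```text
top lemon_center 0.59 [0.472 0.087 0.031] [184. 207.]
top lemon_center 0.56 [0.332 0.159 0.024] [155. 262.]
top tomato_center 0.79 [0.476 0.006 0.039] [215. 206.]
top tomato_center 0.61 [ 0.335 -0.051  0.031] [237. 263.]
top tomato_center 0.31 [0.463 0.178 0.034] [148. 210.]
top onion_center 0.66 [ 0.487 -0.082  0.033] [250. 203.]
top orange_ring 0.6 [0.461 0.174 0.003] [154. 211.]
top lemon_ring 0.73 [ 0.639 -0.051  0.001] [240. 146.]
top lemon_ring 0.45 [0.469 0.09  0.004] [185. 209.]
top lemon_ring 0.26 [0.478 0.005 0.009] [217. 206.]
top tomato_ring 0.59 [0.481 0.002 0.008] [218. 205.]
top onion_ring 0.57 [ 0.486 -0.08   0.01 ] [250. 204.]
top packing_board 0.62 [ 0.489 -0.08   0.032] [250. 202.]
top packing_board 0.2 [ 0.64  -0.05   0.001] [240. 146.]
top display_rack 0.69 [ 0.638 -0.049  0.002] [239. 146.]
scene orange_center 0.69 [0.464 0.175 0.033] [206. 242.]
scene lemon_center 0.64 [0.471 0.091 0.031] [224. 230.]
scene tomato_center 0.88 [ 0.338 -0.043  0.028] [291. 225.]
scene tomato_center 0.7 [0.481 0.005 0.033] [240. 217.]
scene onion_center 0.59 [ 0.484 -0.08   0.031] [256. 208.]
scene orange_ring 0.5 [0.461 0.175 0.005] [207. 252.]
scene lemon_ring 0.54 [0.469 0.091 0.003] [225. 240.]
scene tomato_ring 0.41 [0.476 0.007 0.004] [241. 227.]
scene onion_ring 0.39 [ 0.49  -0.081  0.005] [255. 216.]
scene packing_board 0.91 [ 0.477  0.045 -0.001] [233. 234.]
scene display_rack 0.6 [ 0.641 -0.051 -0.002] [211. 210.]
scene jar_center 0.92 [ 0.529 -0.385  0.044] [296. 173.]
scene jar_center 0.34 [0.463 0.175 0.005] [207. 251.]
[ 0.249 -0.627  0.239] [0.    0.982 0.188 0.   ] 0.008 1.2
```

View pics/t0.png

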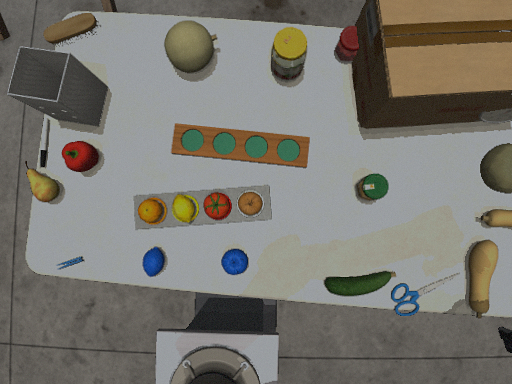

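View pics/s0.png

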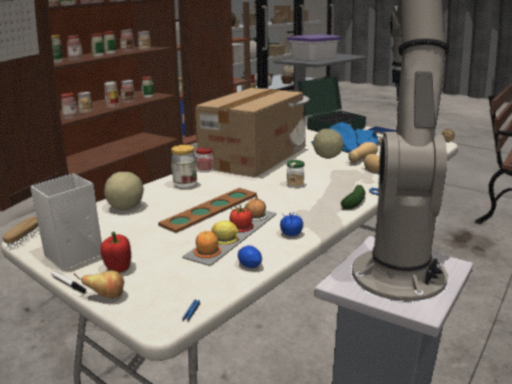

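```bash
python3 - <<'E'
import cv2
i=cv2.imread('pics/t0.png')[100:290,120:310]
cv2.imwrite('pics/c0.png',cv2.resize(i,(600,600),interpolation=cv2.INTER_CUBIC))
E
```

```text
(no output)
```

View pics/c0.png

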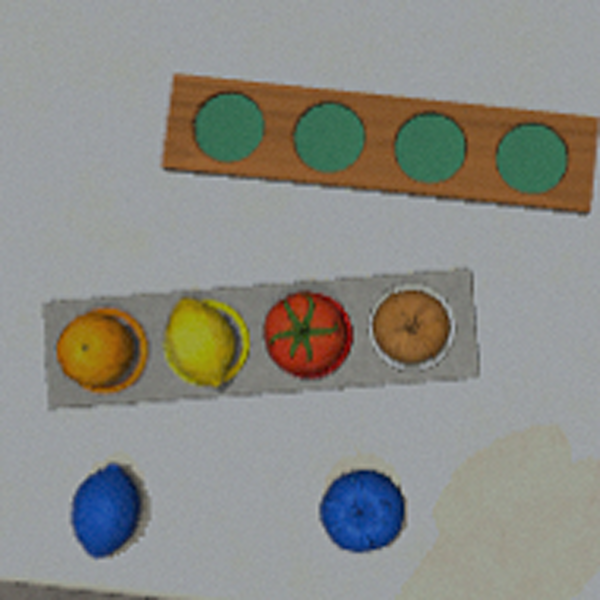

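The top view shows, left to right on the board, the orange (150,210), lemon (184,207), tomato (217,206) and onion (250,203). The rack wells are at (193,140), (224,143), (256,147) and (288,151).

Things that could be mistaken for them:
- **Lemon:** blue lemon at (154,262).
- **Tomato:** blue tomato at (235,262), red apple at (80,156).
- **Onion or orange:** squashes at (190,47) and (500,168).

The close crop confirms the natural-coloured four on the board are the ones to move. Next I'll refine their positions and the lemon's axis.

```bash
python3 - <<'E'
from h import *
np.set_printoptions(precision=3,suppress=True)
o=bot.get_obs()
for nm in('top','scene'):
  p=bot.read_camera(nm);print(nm,'tcp pix',pix(p,o['eef_pos']),'cam',np.linalg.inv(p['camera_from_world'])[:3,3])
  hsv=cv2.cvtColor(p['img'],cv2.COLOR_RGB2HSV)
  vv,uu=np.mgrid[0:384,0:512]
  K=np.array([[p['fx'],0,p['cx']],[0,p['fy'],p['cy']],[0,0,1.]])
  xy=cv2.undistortPoints(np.stack([uu,vv],-1).reshape(-1,1,2).astype(float),K,np.array(p['dist_coeffs'])).reshape(384,512,2)
  d=p['depth'];C=np.stack([xy[...,0]*d,-xy[...,1]*d,-d,np.ones_like(d)],-1)
  W=(C@np.linalg.inv(p['camera_from_world']).T)[...,:3]
  if nm=='top':
    m=((hsv[...,0]>55)&(hsv[...,0]<95)&(hsv[...,1]>90)).astype(np.uint8)
    n,l,s,c=cv2.connectedComponentsWithStats(m)
    for i in range(1,n):
      if s[i,4]>150 and 120<c[i,1]<170: print('well',c[i],s[i,4],W[l==i].mean(0))
  for q,xyz in dict(orange=(.463,.175),lemon=(.471,.09),tomato=(.479,.006),onion=(.486,-.081)).items():
    k=(np.hypot(W[...,0]-xyz[0],W[...,1]-xyz[1])<.043)&(W[...,2]>.02)&(d>0)
    P=W[k];ctr=cv2.minAreaRect(P[:,:2].astype(np.float32)*1000)
    e,v=np.linalg.eigh(np.cov(P[:,:2].T))
    print(nm,q,len(P),'rect',np.array(ctr[0]),np.array(ctr[1]),ctr[2],'zmax',P[:,2].max(),'mean',P.mean(0),'axis deg',np.degrees(np.arctan2(v[1,1],v[0,1])),np.sqrt(e)*1000)
E
```

```text
top tcp pix [518.782 321.352] cam [ 0.437 -0.114  0.935]
well [192.125 139.801] 352 [0.652 0.077 0.01 ]
well [223.84  142.983] 356 [ 0.644 -0.008  0.012]
well [255.768 146.237] 367 [ 0.638 -0.092  0.007]
well [287.981 149.676] 364 [ 0.63  -0.177  0.007]
top orange 448 rect [463.114 171.303] [56.091 57.355] 2.119168996810913 zmax 0.06539791026694541 mean [0.462 0.167 0.054] axis deg 98.26190973029755 [14.264 14.784]
top lemon 482 rect [469.323  89.409] [61.968 58.765] 64.67460632324219 zmax 0.06382891200760077 mean [0.469 0.086 0.051] axis deg -156.7886553007771 [13.068 18.015]
top tomato 550 rect [477.833   3.917] [65.375 64.195] 26.54166603088379 zmax 0.07560492611419012 mean [0.477 0.002 0.055] axis deg -146.03795010390672 [16.297 16.488]
top onion 453 rect [484.691 -81.524] [58.566 58.918] 46.25154113769531 zmax 0.07482069486754706 mean [ 0.484 -0.081  0.052] axis deg 102.70322366070248 [14.631 15.35 ]
scene tcp pix [399.903 115.481] cam [-0.317  1.034  0.632]
scene orange 397 rect [456.171 183.778] [57.843 46.604] 38.37626647949219 zmax 0.06206938677567475 mean [0.451 0.188 0.044] axis deg -140.87885871591564 [10.561 15.371]
scene lemon 355 rect [463.69   96.866] [73.29  42.975] 42.43011474609375 zmax 0.058256162097095165 mean [0.46  0.102 0.041] axis deg -149.6362566152416 [ 9.13  18.174]
scene tomato 368 rect [474.654   9.615] [64.941 61.515] 86.3162841796875 zmax 0.07222251056882933 mean [0.468 0.019 0.045] axis deg -144.29625686969777 [13.825 16.721]
scene onion 269 rect [476.604 -67.912] [61.114 46.185] 42.481441497802734 zmax 0.07290987579837438 mean [ 0.475 -0.067  0.044] axis deg -138.50721278688968 [10.501 14.503]
```

```bash
cat > plan.py <<'E'
import sys
from h import *
# args: waypoints x,y,z,a(deg heading of tool x); prints tool-frame shift and spin of each leg
from scipy.spatial.transform import Rotation as R
o=bot.get_obs();p=np.array(o['eef_pos']);w,x,y,z=o['tool_rot'];X=R.from_quat([x,y,z,w]).as_matrix()
a=np.degrees(np.arctan2(X[1,0],X[0,0]))
print('t %.1f'%o['t'],p.round(4),'a %.1f'%a,'zaxis',X[:,2].round(3),'w %.2f g %.1f'%(o['gripper_width'],o['grasp_force']),'F',np.round(o['contact_force'],1),'q7 %.2f'%o['q'][6])
for s in sys.argv[1:]:
    v=list(map(float,s.split(',')));d=np.array(v[:3])-p;c,n=np.cos(np.radians(a)),np.sin(np.radians(a))
    t=[d[0]*c+d[1]*n,d[0]*n-d[1]*c,-d[2]];print(s,'->',np.round(t,3),'spin %.1f'%((a-v[3]+180)%360-180),'dist %.3f'%np.linalg.norm(d))
    p=np.array(v[:3]);a=v[3]
E
python3 plan.py .36,-.42,.21,50 .5,-.2,.2,75 .49,.02,.16,95.3 .463,.174,.13,95.3 .463,.174,.023,95.3 .463,.174,.13,95.3
```

```text
t 1.3 [ 0.249  -0.6274  0.2393] a 21.6 zaxis [ 0. -0. -1.] w 1.00 g 0.0 F [-0.   0.5 -0.2] q7 -0.08
.36,-.42,.21,50 -> [ 0.18  -0.152  0.029] spin -28.4 dist 0.237
.5,-.2,.2,75 -> [ 0.259 -0.034  0.01 ] spin -25.0 dist 0.261
.49,.02,.16,95.3 -> [ 0.21  -0.067  0.04 ] spin -20.3 dist 0.224
.463,.174,.13,95.3 -> [ 0.156 -0.013  0.03 ] spin 0.0 dist 0.159
.463,.174,.023,95.3 -> [0.    0.    0.107] spin 0.0 dist 0.107
.463,.174,.13,95.3 -> [ 0.     0.    -0.107] spin 0.0 dist 0.107
```

Emit:
send_rows --deltas "0.036 -0.030 0.006 -5.7; 0.072 -0.061 0.012 -11.4; 0.108 -0.091 0.017 -17; 0.144 -0.122 0.023 -22.7; 0.180 -0.152 0.029 -28.4" --claw 1 --force 25

```text
t: 1.8
eef_pos: [0.3609, -0.418, 0.2104]
tool_rot: [0.0, 0.905, 0.425, 0.0]
contact_force: [-0.9, -0.1, 0.7]
gripper_width: 1.001
grasp_force: 0.0
```

```bash
python3 plan.py .5,-.2,.2,75 .49,.02,.16,95.3 .463,.174,.13,95.3
```

```text
t 1.8 [ 0.3609 -0.418   0.2104] a 50.3 zaxis [ 0.001 -0.001 -1.   ] w 1.00 g 0.0 F [-0.9 -0.1  0.7] q7 -0.00
.5,-.2,.2,75 -> [ 0.257 -0.032  0.01 ] spin -24.7 dist 0.259
.49,.02,.16,95.3 -> [ 0.21  -0.067  0.04 ] spin -20.3 dist 0.224
.463,.174,.13,95.3 -> [ 0.156 -0.013  0.03 ] spin 0.0 dist 0.159
```

Emit:
send_rows --deltas "0.048 -0.006 0.002 -5; 0.096 -0.012 0.004 -10; 0.144 -0.018 0.006 -15; 0.192 -0.024 0.008 -20; 0.240 -0.030 0.010 -24.7"

```text
t: 2.3
eef_pos: [0.4923, -0.2149, 0.2006]
tool_rot: [0.0, 0.794, 0.608, 0.0]
contact_force: [0.8, -1.4, 0.0]
gripper_width: 0.995
grasp_force: 0.0
```

Emit:
send_rows --deltas "0.042 -0.013 0.008 -4; 0.084 -0.027 0.016 -8; 0.126 -0.040 0.024 -12; 0.168 -0.054 0.032 -16; 0.210 -0.067 0.040 -20.3"

```text
t: 2.8
eef_pos: [0.4818, 0.0053, 0.1603]
tool_rot: [0.0, 0.674, 0.738, 0.0]
contact_force: [1.2, -0.6, -1.1]
gripper_width: 0.996
grasp_force: 0.0
```

```bash
python3 plan.py .463,.174,.13,95.3 .463,.174,.023,95.3
```

```text
t 2.8 [0.4818 0.0053 0.1603] a 95.2 zaxis [ 0.001 -0.    -1.   ] w 1.00 g 0.0 F [ 1.2 -0.6 -1.1] q7 -0.24
.463,.174,.13,95.3 -> [ 0.17  -0.003  0.03 ] spin -0.1 dist 0.172
.463,.174,.023,95.3 -> [0.    0.    0.107] spin 0.0 dist 0.107
```

Emit:
send_rows --deltas "0.04 -0.001 0.01 0; 0.08 -0.002 0.02 0; 0.12 -0.003 0.03 0; 0.17 -0.003 0.03 0; 0.17 -0.003 0.03 0"

```text
t: 3.3
eef_pos: [0.4629, 0.181, 0.131]
tool_rot: [-0.001, 0.671, 0.741, 0.002]
contact_force: [-0.5, -0.2, 0.2]
gripper_width: 0.999
grasp_force: 0.0
```

```bash
python3 plan.py .463,.174,.023,95.3; python3 - <<'E'
from h import *
for n in('top','scene'):
  p=bot.read_camera(n)
  if n=='scene':
    i=cv2.cvtColor(p['img'],cv2.COLOR_RGB2BGR)[130:290,140:320];cv2.imwrite('pics/c1.png',cv2.resize(i,(675,600)))
  for r in bot.landmark_of(p,'orange_center')[:2]:print(n,r)
E
```

```text
t 3.3 [0.4629 0.181  0.131 ] a 95.6 zaxis [ 0.001  0.005 -1.   ] w 1.00 g 0.0 F [-0.5 -0.2  0.2] q7 -0.66
.463,.174,.023,95.3 -> [-0.007 -0.001  0.108] spin 0.3 dist 0.108
top {'xyz': [0.4629, 0.1749, 0.0315], 'confidence': 0.56}
```

View pics/c1.png

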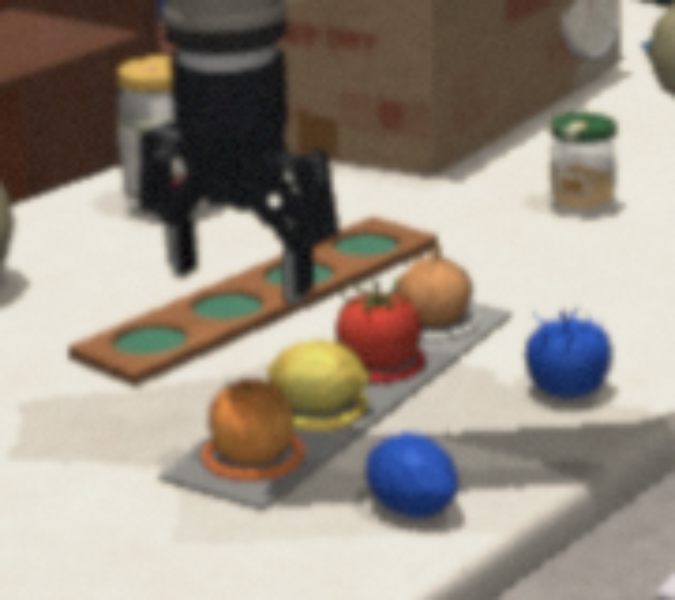

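The close crop shows the open gripper with its jaws across the row, above and beyond the orange at crop pixel (252,422). I'll let it settle, then descend.

Emit:
send_rows --deltas "0 0 0 0; 0 0 0 0"

```text
t: 3.7
eef_pos: [0.4644, 0.1713, 0.1303]
tool_rot: [0.0, 0.676, 0.737, -0.0]
contact_force: [-0.3, -0.8, -0.9]
gripper_width: 0.999
grasp_force: 0.0
```

```bash
python3 plan.py .463,.174,.023,95.3
```

```text
t 3.7 [0.4644 0.1713 0.1303] a 94.9 zaxis [ 0.    -0.001 -1.   ] w 1.00 g 0.0 F [-0.3 -0.8 -0.9] q7 -0.65
.463,.174,.023,95.3 -> [ 0.003 -0.001  0.107] spin -0.4 dist 0.107
```

Emit:
send_rows --deltas "0.002 -0.001 0.03 0; 0.002 -0.001 0.06 0; 0.002 -0.001 0.09 0; 0.002 -0.001 0.107 0; 0.002 -0.001 0.107 0"

```text
t: 4.2
eef_pos: [0.4615, 0.1732, 0.0213]
tool_rot: [-0.001, 0.676, 0.737, -0.002]
contact_force: [-0.4, -0.5, -0.6]
gripper_width: 0.998
grasp_force: 0.0
```

Emit:
send_rows --deltas "0 0 0 0; 0 0 0 0; 0 0 0 0; 0 0 0 0; 0 0 0 0" --claw 0 --force 25

```text
t: 4.7
eef_pos: [0.4635, 0.1748, 0.0248]
tool_rot: [0.001, 0.675, 0.737, 0.001]
contact_force: [-2.2, -1.5, 7.2]
gripper_width: 0.668
grasp_force: 26.0
```

Emit:
send_rows --deltas "0 0 0 0; 0 0 0 0; 0 0 0 0"

```text
t: 5.0
eef_pos: [0.4636, 0.1748, 0.0248]
tool_rot: [0.001, 0.675, 0.737, 0.001]
contact_force: [-2.3, -1.0, 6.8]
gripper_width: 0.663
grasp_force: 26.0
```

```bash
python3 plan.py .463,.174,.12,95.3 .54,.01,.13,85 .630,-.177,.13,85 .630,-.177,.024,85
```

```text
t 5.0 [0.4636 0.1748 0.0248] a 95.0 zaxis [ 0.002  0.    -1.   ] w 0.66 g 26.0 F [-2.3 -1.   6.8] q7 -0.80
.463,.174,.12,95.3 -> [-0.001 -0.001 -0.095] spin -0.3 dist 0.095
.54,.01,.13,85 -> [-0.17   0.062 -0.01 ] spin 10.3 dist 0.181
.630,-.177,.13,85 -> [-0.178  0.106 -0.   ] spin 0.0 dist 0.208
.630,-.177,.024,85 -> [0.    0.    0.106] spin 0.0 dist 0.106
```

Emit:
send_rows --deltas "0 0 -0.01 0; 0 0 -0.03 0; 0 0 -0.06 0; 0 0 -0.09 0; 0 0 -0.1 0"

```text
t: 5.5
eef_pos: [0.4646, 0.1756, 0.127]
tool_rot: [0.001, 0.675, 0.738, 0.003]
contact_force: [0.8, 0.3, -1.1]
gripper_width: 0.664
grasp_force: 27.1
```

Emit:
send_rows --deltas "-0.025 0.009 0 2; -0.06 0.022 0 4; -0.1 0.037 0 6; -0.14 0.052 0 8; -0.17 0.062 0 10.3"

```text
t: 6.0
eef_pos: [0.5404, 0.0076, 0.1234]
tool_rot: [0.001, 0.74, 0.673, -0.0]
contact_force: [-0.3, 0.5, -1.3]
gripper_width: 0.665
grasp_force: 27.1
```

Emit:
send_rows --deltas "-0.04 0.024 0 0; -0.08 0.048 0 0; -0.12 0.072 0 0; -0.155 0.092 0 0; -0.175 0.104 0 0"

```text
t: 6.5
eef_pos: [0.6274, -0.1779, 0.123]
tool_rot: [0.001, 0.74, 0.672, -0.001]
contact_force: [0.1, 0.5, -1.3]
gripper_width: 0.667
grasp_force: 27.1
```

Emit:
send_rows --deltas "0 0 0 0; 0 0 0 0; 0 0 0 0"

```text
t: 6.8
eef_pos: [0.6267, -0.1713, 0.1232]
tool_rot: [-0.001, 0.738, 0.675, 0.0]
contact_force: [0.5, 0.9, -1.5]
gripper_width: 0.667
grasp_force: 27.1
```

```bash
python3 plan.py .630,-.177,.1,85 .63,-.177,.026,85; python3 - <<'E'
from h import *
p=bot.read_camera('scene')
i=cv2.cvtColor(p['img'],cv2.COLOR_RGB2BGR)[130:290,140:320];cv2.imwrite('pics/c2.png',cv2.resize(i,(675,600)))
E
```

```text
t 6.8 [ 0.6267 -0.1713  0.1232] a 84.9 zaxis [-0.001  0.001 -1.   ] w 0.67 g 27.1 F [ 0.5  0.9 -1.5] q7 -0.14
.630,-.177,.1,85 -> [-0.005  0.004  0.023] spin -0.1 dist 0.024
.63,-.177,.026,85 -> [0.    0.    0.074] spin 0.0 dist 0.074
```

View pics/c2.png

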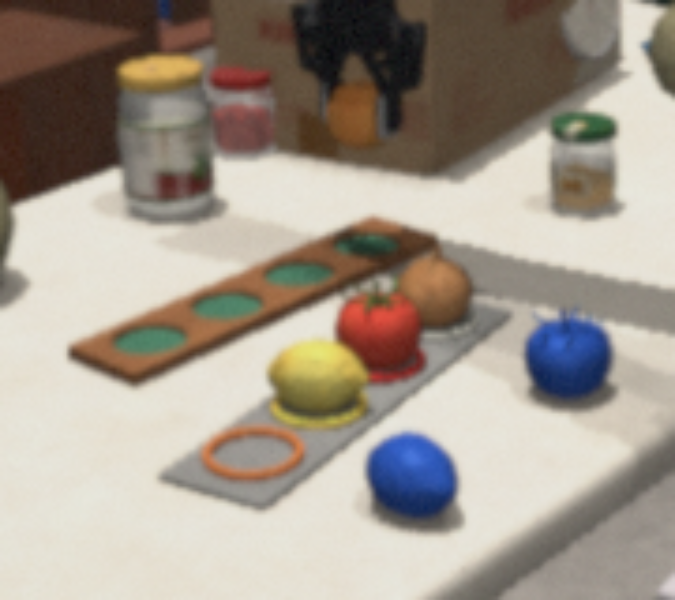

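The gripper holds the orange at crop (355,112). The orange ring is empty at (252,453) and the other three are undisturbed. Now I'll lower it.

Emit:
send_rows --deltas "-0.002 0.002 0.02 0; -0.004 0.003 0.045 0; -0.004 0.003 0.065 0; -0.004 0.003 0.08 0; -0.004 0.003 0.085 0"

```text
t: 7.35
eef_pos: [0.6287, -0.176, 0.0368]
tool_rot: [-0.001, 0.738, 0.675, -0.001]
contact_force: [-0.6, -0.9, -0.3]
gripper_width: 0.664
grasp_force: 27.1
```

```bash
python3 plan.py .63,-.177,.026,85
```

```text
t 7.3 [ 0.6287 -0.176   0.0368] a 84.8 zaxis [-0.002  0.001 -1.   ] w 0.66 g 27.1 F [-0.6 -0.9 -0.3] q7 -0.18
.63,-.177,.026,85 -> [-0.001  0.001  0.011] spin -0.2 dist 0.011
```

Emit:
send_rows --deltas "-0.001 0.001 0.004 0; -0.001 0.001 0.008 0; -0.001 0.001 0.011 0; -0.001 0.001 0.011 0; -0.001 0.001 0.011 0"

```text
t: 7.85
eef_pos: [0.6309, -0.1784, 0.0277]
tool_rot: [0.0, 0.739, 0.674, 0.0]
contact_force: [0.5, -0.0, -0.5]
gripper_width: 0.665
grasp_force: 27.1
```

Emit:
send_rows --deltas "0 0 0 0; 0 0 0 0; 0 0 0 0; 0 0 0 0; 0 0 0 0" --claw 1

```text
t: 8.35
eef_pos: [0.6307, -0.1783, 0.0274]
tool_rot: [0.0, 0.739, 0.674, 0.0]
contact_force: [-0.5, -0.5, 0.3]
gripper_width: 1.001
grasp_force: 0.0
```

Emit:
send_rows --deltas "0 0 -0.02 0; 0 0 -0.05 0; 0 0 -0.08 0; 0 0 -0.1 0; 0 0 -0.1 0"

```text
t: 8.85
eef_pos: [0.6328, -0.1786, 0.1308]
tool_rot: [0.002, 0.739, 0.674, 0.002]
contact_force: [0.7, 0.1, 0.8]
gripper_width: 0.999
grasp_force: 0.0
```

```bash
python3 plan.py .478,.005,.126,95.3 .478,.005,.026,95.3
```

```text
t 8.8 [ 0.6328 -0.1786  0.1308] a 84.7 zaxis [ 0.006 -0.001 -1.   ] w 1.00 g 0.0 F [0.7 0.1 0.8] q7 -0.13
.478,.005,.126,95.3 -> [ 0.169 -0.171  0.005] spin -10.6 dist 0.240
.478,.005,.026,95.3 -> [0.  0.  0.1] spin 0.0 dist 0.100
```

Emit:
send_rows --deltas "0.034 -0.034 0 -2.1; 0.068 -0.068 0 -4.2; 0.102 -0.102 0 -6.4; 0.14 -0.14 0 -8.5; 0.168 -0.169 0.004 -10.5"

```text
t: 9.35
eef_pos: [0.4758, 0.0061, 0.1228]
tool_rot: [-0.0, 0.673, 0.739, -0.0]
contact_force: [1.0, 1.0, -0.5]
gripper_width: 1.005
grasp_force: 0.0
```

Emit:
send_rows --deltas "0 0 0 0; 0 0 0 0; 0 0 0 0"

```text
t: 9.65
eef_pos: [0.4784, 0.0035, 0.1231]
tool_rot: [0.0, 0.675, 0.738, -0.0]
contact_force: [-0.5, -0.6, 0.3]
gripper_width: 0.999
grasp_force: 0.0
```

```bash
python3 plan.py .478,.005,.026,95.3;  python3 - <<'E'
from h import *
p=bot.read_camera('top');save(p,'t3.png')
for q in('tomato_center','orange_center'):
  for r in bot.landmark_of(p,q)[:3]:print(q,r)
E
```

```text
t 9.7 [0.4784 0.0035 0.1231] a 95.1 zaxis [ 0. -0. -1.] w 1.00 g 0.0 F [-0.5 -0.6  0.3] q7 -0.30
.478,.005,.026,95.3 -> [ 0.002 -0.     0.097] spin -0.2 dist 0.097
tomato_center {'xyz': [0.3356, -0.0457, 0.0299], 'confidence': 0.77}
tomato_center {'xyz': [0.4885, -0.0789, 0.0346], 'confidence': 0.67}
tomato_center {'xyz': [0.4783, 0.0036, 0.0363], 'confidence': 0.66}
orange_center {'xyz': [0.6331, -0.1773, 0.0328], 'confidence': 0.82}
```

View pics/t3.png

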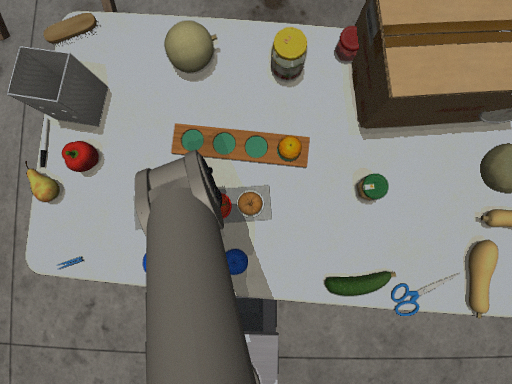

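The orange sits in the rightmost well at (289,148). The arm is above the tomato at (222,207). Next I'll pick the tomato.

Emit:
send_rows --deltas "0 0 0.03 0; 0.001 0 0.06 0; 0.001 0 0.085 0; 0.001 0 0.097 0; 0.001 0 0.097 0"

```text
t: 10.3
eef_pos: [0.4769, 0.005, 0.025]
tool_rot: [-0.001, 0.674, 0.738, -0.001]
contact_force: [0.2, -0.7, -0.6]
gripper_width: 1.005
grasp_force: 0.0
```

Emit:
send_rows --deltas "0 0 0 0; 0 0 0 0; 0 0 0 0; 0 0 0 0; 0 0 0 0" --claw 0

```text
t: 10.8
eef_pos: [0.479, 0.0055, 0.0279]
tool_rot: [0.001, 0.674, 0.739, 0.001]
contact_force: [-0.5, 0.9, 6.3]
gripper_width: 0.695
grasp_force: 25.9
```

Emit:
send_rows --deltas "0 0 0 0; 0 0 0 0; 0 0 -0.01 0; 0 0 -0.03 0; 0 0 -0.06 0"

```text
t: 11.3
eef_pos: [0.4766, 0.0053, 0.087]
tool_rot: [-0.001, 0.674, 0.739, -0.001]
contact_force: [-0.3, -0.0, -1.4]
gripper_width: 0.697
grasp_force: 27.5
```

Emit:
send_rows --deltas "0 0 -0.025 0; 0 0 -0.04 0; 0 0 -0.04 0"

```text
t: 11.6
eef_pos: [0.4793, 0.0055, 0.1292]
tool_rot: [0.002, 0.674, 0.739, 0.002]
contact_force: [-0.1, 0.6, -0.9]
gripper_width: 0.697
grasp_force: 27.5
```

```bash
python3 plan.py .6445,-.008,.126,85 .6445,-.008,.027,85
```

```text
t 11.6 [0.4793 0.0055 0.1292] a 95.2 zaxis [ 0.005 -0.    -1.   ] w 0.70 g 27.5 F [-0.1  0.6 -0.9] q7 -0.30
.6445,-.008,.126,85 -> [-0.028  0.163  0.003] spin 10.2 dist 0.166
.6445,-.008,.027,85 -> [0.    0.    0.099] spin 0.0 dist 0.099
```

Emit:
send_rows --deltas "-0.005 0.03 0 2; -0.011 0.065 0 4; -0.018 0.105 0 6; -0.024 0.14 0 8; -0.028 0.164 0 10.2"

```text
t: 12.1
eef_pos: [0.6453, -0.0079, 0.1255]
tool_rot: [-0.0, 0.738, 0.675, -0.0]
contact_force: [0.3, -0.1, -1.4]
gripper_width: 0.69
grasp_force: 27.5
```

Emit:
send_rows --deltas "0 0 0 0; 0 0 0 0; 0 0 0.02 0; 0 0 0.045 0; 0 0 0.07 0"

```text
t: 12.6
eef_pos: [0.642, -0.0074, 0.0556]
tool_rot: [-0.0, 0.737, 0.676, -0.0]
contact_force: [-0.1, 0.4, -1.4]
gripper_width: 0.692
grasp_force: 27.5
```

Emit:
send_rows --deltas "0 0 0.01 0; 0 0 0.015 0; 0 0 0.015 0; 0 0 0.015 0"

```text
t: 13.0
eef_pos: [0.6442, -0.0073, 0.0425]
tool_rot: [0.001, 0.737, 0.676, 0.001]
contact_force: [0.7, -0.0, -0.8]
gripper_width: 0.691
grasp_force: 27.5
```

```bash
python3 plan.py .6445,-.008,.028,85; python3 - <<'E'
from h import *
p=bot.read_camera('scene')
i=cv2.cvtColor(p['img'],cv2.COLOR_RGB2BGR)[130:290,140:320];cv2.imwrite('pics/c4.png',cv2.resize(i,(675,600)))
E
```

```text
t 13.0 [ 0.6442 -0.0073  0.0425] a 85.1 zaxis [ 0.002  0.    -1.   ] w 0.69 g 27.5 F [ 0.7 -0.  -0.8] q7 -0.46
.6445,-.008,.028,85 -> [-0.001  0.     0.014] spin 0.1 dist 0.014
```

View pics/c4.png

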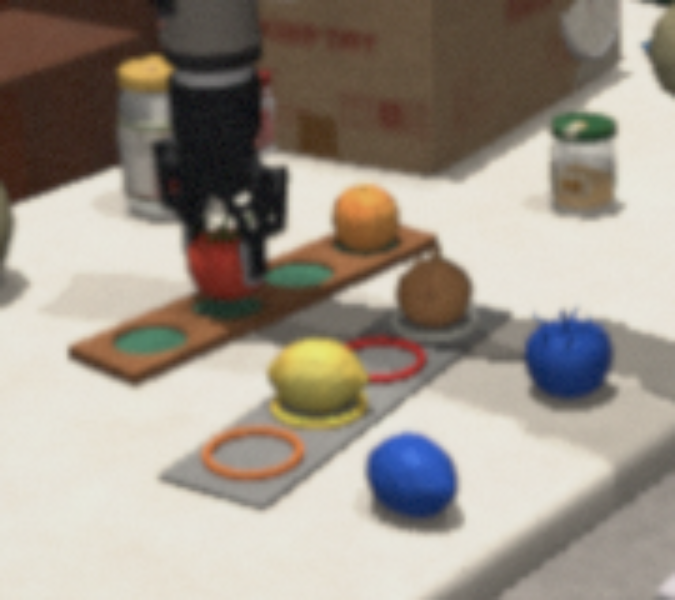

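The gripper holds the tomato at crop (222,262), over the second well from the left, and the orange rests at (365,217). I'll lower the tomato and release.

Emit:
send_rows --deltas "0 0 0.005 0; 0 0 0.01 0; 0 0 0.014 0; 0 0 0.014 0; 0 0 0.014 0"

```text
t: 13.55
eef_pos: [0.6435, -0.0074, 0.0279]
tool_rot: [0.0, 0.737, 0.676, -0.0]
contact_force: [-2.4, -0.6, 6.6]
gripper_width: 0.699
grasp_force: 27.6
```

Emit:
send_rows --deltas "0 0 0 0; 0 0 0 0; 0 0 0 0; 0 0 0 0; 0 0 0 0" --claw 1

```text
t: 14.05
eef_pos: [0.6435, -0.0074, 0.0272]
tool_rot: [-0.0, 0.737, 0.676, -0.0]
contact_force: [-0.7, -1.6, 0.5]
gripper_width: 0.998
grasp_force: 0.0
```

Emit:
send_rows --deltas "0 0 -0.02 0; 0 0 -0.05 0; 0 0 -0.08 0; 0 0 -0.1 0; 0 0 -0.1 0"

```text
t: 14.55
eef_pos: [0.6457, -0.0072, 0.1307]
tool_rot: [0.002, 0.737, 0.676, 0.002]
contact_force: [0.8, -0.2, -0.5]
gripper_width: 0.999
grasp_force: 0.0
```

```bash
python3 plan.py .486,-.081,.126,95.3 .486,-.081,.023,95.3
```

```text
t 14.6 [ 0.6457 -0.0072  0.1307] a 85.0 zaxis [ 0.006  0.    -1.   ] w 1.00 g 0.0 F [ 0.8 -0.2 -0.5] q7 -0.41
.486,-.081,.126,95.3 -> [-0.087 -0.153  0.005] spin -10.3 dist 0.176
.486,-.081,.023,95.3 -> [0.    0.    0.103] spin 0.0 dist 0.103
```

Emit:
send_rows --deltas "-0.017 -0.03 0 -2; -0.035 -0.06 0 -4; -0.053 -0.092 0 -6; -0.07 -0.122 0 -8; -0.087 -0.151 0 -10.3"

```text
t: 15.05
eef_pos: [0.4834, -0.0816, 0.1263]
tool_rot: [-0.001, 0.673, 0.74, -0.001]
contact_force: [0.1, -1.3, 0.8]
gripper_width: 0.999
grasp_force: 0.0
```

Emit:
send_rows --deltas "0 0 0 0; 0 0 0 0; 0 0 0.02 0; 0 0 0.045 0; 0 0 0.06 0"

```text
t: 15.55
eef_pos: [0.4862, -0.0801, 0.0657]
tool_rot: [-0.0, 0.673, 0.74, 0.0]
contact_force: [-0.9, 0.2, -0.7]
gripper_width: 0.996
grasp_force: 0.0
```

```bash
python3 plan.py .486,-.081,.023,95.3
```

```text
t 15.6 [ 0.4862 -0.0801  0.0657] a 95.4 zaxis [-0.     0.001 -1.   ] w 1.00 g 0.0 F [-0.9  0.2 -0.7] q7 -0.19
.486,-.081,.023,95.3 -> [-0.001 -0.     0.043] spin 0.1 dist 0.043
```

Emit:
send_rows --deltas "-0.001 0 0.02 0; -0.001 0 0.035 0; -0.001 0 0.043 0; -0.001 0 0.043 0; -0.001 0 0.043 0"

```text
t: 16.05
eef_pos: [0.4864, -0.0816, 0.0245]
tool_rot: [0.0, 0.673, 0.739, 0.0]
contact_force: [0.5, 0.2, -0.7]
gripper_width: 0.998
grasp_force: 0.0
```

Emit:
send_rows --deltas "0 0 0 0; 0 0 0 0; 0 0 0 0; 0 0 0 0; 0 0 0 0" --claw 0

```text
t: 16.55
eef_pos: [0.4863, -0.0822, 0.0254]
tool_rot: [0.001, 0.673, 0.739, 0.0]
contact_force: [-1.6, 0.7, 7.0]
gripper_width: 0.67
grasp_force: 24.9
```

Emit:
send_rows --deltas "0 0 0 0; 0 0 0 0; 0 0 -0.01 0; 0 0 -0.03 0; 0 0 -0.06 0"

```text
t: 17.05
eef_pos: [0.4845, -0.082, 0.0846]
tool_rot: [-0.001, 0.673, 0.739, -0.001]
contact_force: [-0.2, -0.6, 0.0]
gripper_width: 0.669
grasp_force: 26.9
```

Emit:
send_rows --deltas "0 0 -0.025 0; 0 0 -0.05 0; 0 0 -0.055 0; 0 0 -0.055 0"

```text
t: 17.45
eef_pos: [0.4861, -0.0823, 0.1402]
tool_rot: [0.001, 0.674, 0.739, 0.0]
contact_force: [0.4, 0.4, -1.9]
gripper_width: 0.662
grasp_force: 26.9
```

```bash
python3 plan.py .6515,.077,.135,85 .6515,.077,.025,85
```

```text
t 17.4 [ 0.4861 -0.0823  0.1402] a 95.3 zaxis [ 0.002 -0.001 -1.   ] w 0.66 g 26.9 F [ 0.4  0.4 -1.9] q7 -0.10
.6515,.077,.135,85 -> [0.143 0.179 0.005] spin 10.3 dist 0.230
.6515,.077,.025,85 -> [0.   0.   0.11] spin 0.0 dist 0.110
```

Emit:
send_rows --deltas "0.024 0.03 0 2; 0.055 0.068 0 4; 0.086 0.107 0 6; 0.117 0.146 0 8; 0.143 0.179 0 10.3"

```text
t: 17.95
eef_pos: [0.6511, 0.0792, 0.1372]
tool_rot: [-0.001, 0.737, 0.676, -0.001]
contact_force: [-0.1, -0.0, -0.8]
gripper_width: 0.666
grasp_force: 26.9
```

Emit:
send_rows --deltas "0 0 0 0; 0 0 0 0; 0 0 0.03 0; 0 0 0.06 0; 0 0 0.085 0"

```text
t: 18.45
eef_pos: [0.6487, 0.0746, 0.0518]
tool_rot: [-0.0, 0.738, 0.675, -0.002]
contact_force: [-0.7, 0.2, -0.2]
gripper_width: 0.667
grasp_force: 27.0
```

Emit:
send_rows --deltas "0 0 0.01 0; 0 0 0.015 0; 0 0 0.015 0; 0 0 0.015 0"

```text
t: 18.85
eef_pos: [0.6513, 0.0769, 0.0405]
tool_rot: [0.001, 0.737, 0.676, 0.001]
contact_force: [0.3, 0.7, -1.3]
gripper_width: 0.665
grasp_force: 27.0
```

```bash
python3 plan.py .6515,.077,.026,85
```

```text
t 18.9 [0.6513 0.0769 0.0405] a 85.0 zaxis [ 0.002  0.    -1.   ] w 0.66 g 27.0 F [ 0.3  0.7 -1.3] q7 -0.60
.6515,.077,.026,85 -> [0.    0.    0.015] spin 0.0 dist 0.015
```

Emit:
send_rows --deltas "0 0 0.005 0; 0 0 0.01 0; 0 0 0.015 0; 0 0 0.015 0; 0 0 0.015 0"

```text
t: 19.35
eef_pos: [0.6509, 0.0772, 0.0252]
tool_rot: [0.0, 0.737, 0.676, 0.0]
contact_force: [-2.8, -0.8, 6.4]
gripper_width: 0.668
grasp_force: 27.4
```

Emit:
send_rows --deltas "0 0 0 0; 0 0 0 0; 0 0 0 0; 0 0 0 0; 0 0 0 0" --claw 1

```text
t: 19.85
eef_pos: [0.6505, 0.077, 0.0242]
tool_rot: [-0.0, 0.737, 0.676, -0.0]
contact_force: [-0.1, 0.6, 0.2]
gripper_width: 1.001
grasp_force: 0.0
```

Emit:
send_rows --deltas "0 0 -0.02 0; 0 0 -0.05 0; 0 0 -0.08 0; 0 0 -0.1 0; 0 0 -0.1 0"

```text
t: 20.35
eef_pos: [0.6527, 0.0776, 0.1278]
tool_rot: [0.002, 0.737, 0.676, 0.003]
contact_force: [0.5, 1.1, -0.5]
gripper_width: 1.003
grasp_force: 0.0
```

```bash
python3 - <<'E'
from h import *
for n in('top','scene'):
  p=bot.read_camera(n)
  if n=='scene':
    i=cv2.cvtColor(p['img'],cv2.COLOR_RGB2BGR)[130:290,140:320];cv2.imwrite('pics/c5.png',cv2.resize(i,(675,600)))
  for r in bot.landmark_of(p,'lemon_center')[:3]:print(n,r)
E
python3 plan.py .56,.083,.126,50 .470,.0895,.126,24 .47,.0895,.023,24
```

```text
scene {'xyz': [0.4736, 0.0886, 0.029], 'confidence': 0.81}
scene {'xyz': [0.3318, 0.1613, 0.0287], 'confidence': 0.63}
t 20.6 [0.6497 0.0766 0.1229] a 85.0 zaxis [-0.002 -0.001 -1.   ] w 1.00 g 0.0 F [0.5 0.1 0.6] q7 -0.56
.56,.083,.126,50 -> [-0.001 -0.09  -0.003] spin 35.0 dist 0.090
.470,.0895,.126,24 -> [-0.053 -0.073 -0.   ] spin 26.0 dist 0.090
.47,.0895,.023,24 -> [0.    0.    0.103] spin 0.0 dist 0.103
```

View pics/c5.png

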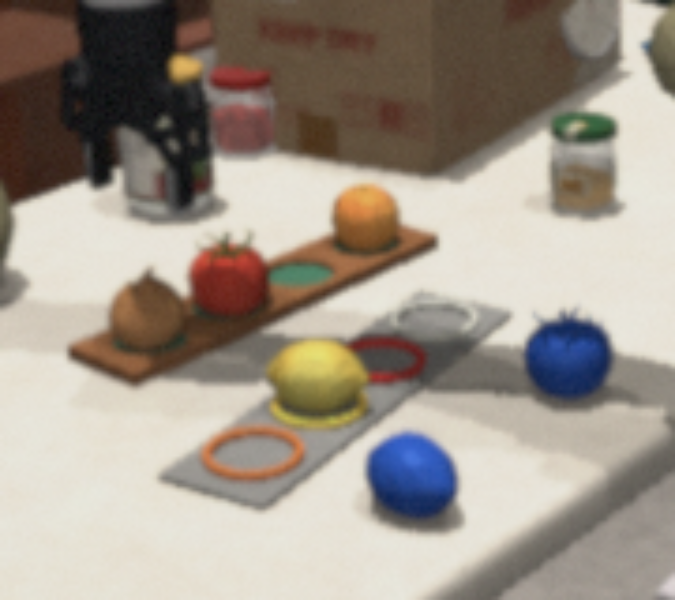

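Three are placed: onion (148,315), tomato (228,280) and orange (365,217). The lemon, at (318,378) in its yellow ring, lies with its tips toward and away from the robot. I'll turn the jaws across its length.

Emit:
send_rows --deltas "0 -0.018 0 7; 0 -0.036 0 14; 0 -0.054 0 21; 0 -0.072 0 28; 0 -0.09 0 35"

```text
t: 21.05
eef_pos: [0.5593, 0.0846, 0.1229]
tool_rot: [-0.0, 0.907, 0.421, -0.001]
contact_force: [-0.3, 1.0, -0.2]
gripper_width: 1.002
grasp_force: 0.0
```

Emit:
send_rows --deltas "-0.013 -0.018 0 6; -0.026 -0.036 0 12; -0.04 -0.055 0 19; -0.053 -0.073 0 26; -0.053 -0.073 0 26"

```text
t: 21.55
eef_pos: [0.4671, 0.0907, 0.123]
tool_rot: [0.0, 0.978, 0.208, -0.002]
contact_force: [0.2, 0.3, 0.3]
gripper_width: 1.007
grasp_force: 0.0
```

Emit:
send_rows --deltas "0 0 0 0; 0 0 0 0; 0 0 0.02 0; 0 0 0.04 0; 0 0 0.05 0"

```text
t: 22.05
eef_pos: [0.4709, 0.0907, 0.0728]
tool_rot: [-0.0, 0.978, 0.208, -0.001]
contact_force: [0.5, 0.3, 0.8]
gripper_width: 1.001
grasp_force: 0.0
```

```bash
python3 plan.py .470,.0895,.023,24
```

```text
t 22.1 [0.4709 0.0907 0.0728] a 24.1 zaxis [-0.002 -0.    -1.   ] w 1.00 g 0.0 F [0.5 0.3 0.8] q7 -1.64
.470,.0895,.023,24 -> [-0.001  0.001  0.05 ] spin 0.1 dist 0.050
```

Emit:
send_rows --deltas "0 0.001 0.02 0; 0 0.001 0.035 0; 0 0.001 0.049 0; 0 0.001 0.049 0; 0 0.001 0.049 0"

```text
t: 22.55
eef_pos: [0.4717, 0.0901, 0.0253]
tool_rot: [-0.0, 0.978, 0.208, -0.0]
contact_force: [0.2, -0.3, -0.5]
gripper_width: 1.001
grasp_force: 0.0
```

Emit:
send_rows --deltas "0 0 0 0; 0 0 0 0; 0 0 0 0; 0 0 0 0; 0 0 0 0" --claw 0

```text
t: 23.05
eef_pos: [0.472, 0.0901, 0.0264]
tool_rot: [0.0, 0.978, 0.208, 0.001]
contact_force: [-0.9, 0.1, 7.4]
gripper_width: 0.616
grasp_force: 24.8
```

Emit:
send_rows --deltas "0 0 0 0; 0 0 0 0; 0 0 -0.01 0; 0 0 -0.03 0; 0 0 -0.06 0"

```text
t: 23.55
eef_pos: [0.4702, 0.0898, 0.0856]
tool_rot: [0.0, 0.978, 0.208, -0.001]
contact_force: [0.3, -0.4, -1.4]
gripper_width: 0.612
grasp_force: 26.5
```

Emit:
send_rows --deltas "0 0 -0.025 0; 0 0 -0.05 0; 0 0 -0.055 0; 0 0 -0.055 0"

```text
t: 23.95
eef_pos: [0.4718, 0.0901, 0.1414]
tool_rot: [0.0, 0.978, 0.208, 0.001]
contact_force: [0.0, -0.1, -0.8]
gripper_width: 0.611
grasp_force: 26.5
```

```bash
python3 plan.py .55,0,.14,55 .637,-.092,.14,85 .637,-.092,.025,85;python3 - <<'E'
from h import *
p=bot.read_camera('scene')
i=cv2.cvtColor(p['img'],cv2.COLOR_RGB2BGR)[130:290,140:320];cv2.imwrite('pics/c6.png',cv2.resize(i,(675,600)))
E
```

```text
t 23.9 [0.4718 0.0901 0.1414] a 24.0 zaxis [ 0.002  0.    -1.   ] w 0.61 g 26.5 F [ 0.  -0.1 -0.8] q7 -1.59
.55,0,.14,55 -> [0.035 0.114 0.001] spin -31.0 dist 0.119
.637,-.092,.14,85 -> [-0.025  0.124 -0.   ] spin -30.0 dist 0.127
.637,-.092,.025,85 -> [0.    0.    0.115] spin 0.0 dist 0.115
```

View pics/c6.png

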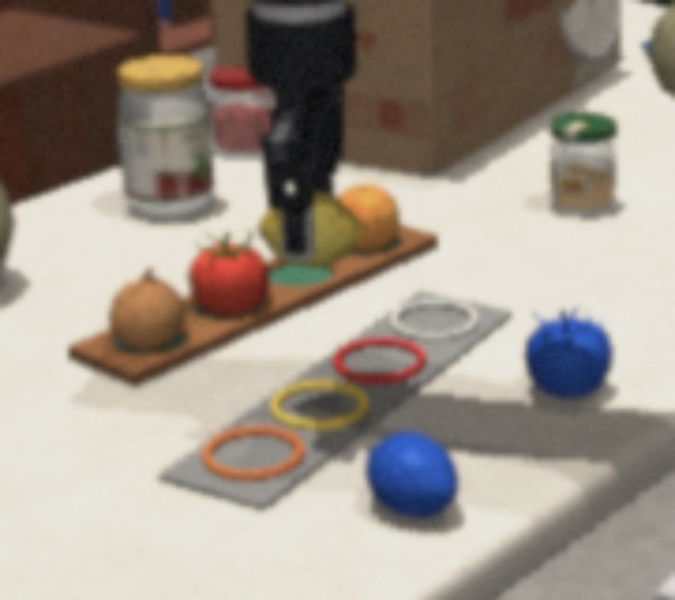

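The gripper holds the lemon at crop (310,228), across its length. I'll turn it along the rack and lower it into the remaining well.

Emit:
send_rows --deltas "0.007 0.022 0 -6; 0.014 0.045 0 -12; 0.021 0.068 0 -18; 0.028 0.091 0 -25; 0.035 0.114 0 -31"

```text
t: 24.5
eef_pos: [0.5492, -0.0005, 0.1385]
tool_rot: [-0.001, 0.886, 0.464, -0.001]
contact_force: [0.7, 0.8, -0.3]
gripper_width: 0.606
grasp_force: 26.5
```

Emit:
send_rows --deltas "-0.005 0.025 0 -6; -0.01 0.05 0 -12; -0.016 0.08 0 -18; -0.022 0.107 0 -25; -0.025 0.124 0 -30"

```text
t: 25.0
eef_pos: [0.637, -0.0937, 0.138]
tool_rot: [-0.001, 0.736, 0.677, -0.001]
contact_force: [0.1, 0.8, -0.9]
gripper_width: 0.615
grasp_force: 26.5
```

Emit:
send_rows --deltas "0 0 0 0; 0 0 0 0; 0 0 0.03 0; 0 0 0.05 0; 0 0 0.065 0"

```text
t: 25.5
eef_pos: [0.6353, -0.0896, 0.0734]
tool_rot: [-0.001, 0.737, 0.676, -0.001]
contact_force: [-0.2, -0.1, -0.8]
gripper_width: 0.613
grasp_force: 26.5
```

Emit:
send_rows --deltas "0 0 0 0; 0 0 0 0"

```text
t: 25.7
eef_pos: [0.637, -0.0905, 0.0755]
tool_rot: [-0.0, 0.737, 0.676, 0.0]
contact_force: [0.7, 0.5, -0.2]
gripper_width: 0.611
grasp_force: 26.6
```

```bash
python3 plan.py .637,-.092,.028,85;python3 - <<'E'
from h import *
p=bot.read_camera('scene')
i=cv2.cvtColor(p['img'],cv2.COLOR_RGB2BGR)[130:290,140:320];cv2.imwrite('pics/c7.png',cv2.resize(i,(675,600)))
E
```

```text
t 25.7 [ 0.637  -0.0905  0.0755] a 85.1 zaxis [-0.  0. -1.] w 0.61 g 26.6 F [ 0.7  0.5 -0.2] q7 -0.30
.637,-.092,.028,85 -> [-0.002  0.     0.048] spin 0.1 dist 0.048
```

View pics/c7.png

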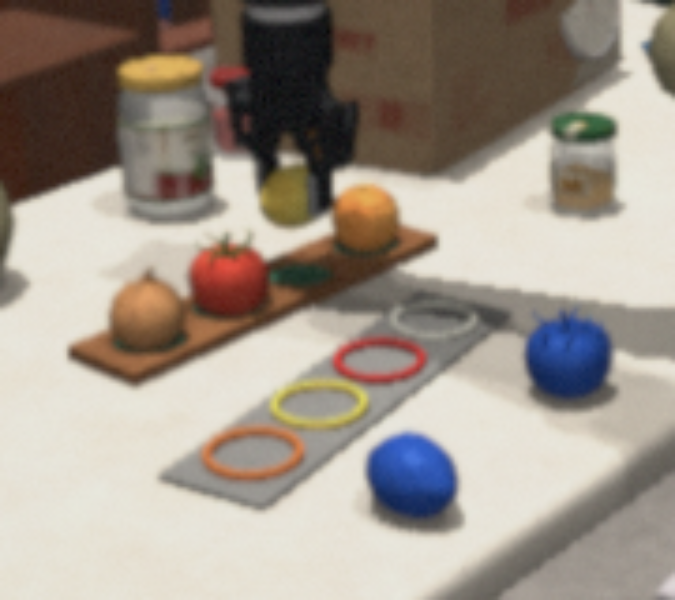

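The lemon, seen nearly end-on at (288,195), lies along the row above the empty third well. I'll lower, release and retreat.

Emit:
send_rows --deltas "-0.001 0 0.015 0; -0.001 0 0.03 0; -0.001 0 0.042 0; -0.001 0 0.048 0; -0.001 0 0.048 0"

```text
t: 26.25
eef_pos: [0.6365, -0.0922, 0.0266]
tool_rot: [-0.0, 0.737, 0.676, -0.001]
contact_force: [-0.1, -0.6, -0.6]
gripper_width: 0.611
grasp_force: 26.7
```

Emit:
send_rows --deltas "0 0 0 0; 0 0 0 0; 0 0 0 0"

```text
t: 26.55
eef_pos: [0.637, -0.0922, 0.0271]
tool_rot: [-0.0, 0.737, 0.676, 0.0]
contact_force: [-0.9, 0.2, -1.3]
gripper_width: 0.612
grasp_force: 26.7
```

Emit:
send_rows --deltas "0 0 0 0; 0 0 0 0; 0 0 0 0; 0 0 0 0; 0 0 0 0" --claw 1

```text
t: 27.05
eef_pos: [0.637, -0.0923, 0.0274]
tool_rot: [0.0, 0.737, 0.676, 0.0]
contact_force: [0.1, 0.3, -0.7]
gripper_width: 1.0
grasp_force: 0.0
```

Emit:
send_rows --deltas "0 0 -0.02 0; 0 0 -0.05 0; 0 0 -0.08 0; 0 0 -0.12 0; 0 0 -0.15 0"

```text
t: 27.55
eef_pos: [0.6374, -0.0922, 0.1797]
tool_rot: [0.001, 0.737, 0.676, 0.001]
contact_force: [0.4, -0.6, -0.5]
gripper_width: 0.999
grasp_force: 0.0
```

Emit:
send_rows --deltas "-0.04 0 0 0; -0.08 0 0 0; -0.12 0 0 0; -0.16 0 0 0; -0.2 0 0 0"

```text
t: 28.05
eef_pos: [0.6193, -0.2931, 0.1774]
tool_rot: [0.0, 0.737, 0.676, -0.0]
contact_force: [0.3, -0.2, 0.6]
gripper_width: 1.0
grasp_force: 0.0
```

```bash
python3 - <<'E'
from h import *
a=bot.read_camera('scene');b=bot.read_camera('top')
for p in(a,b):
  for q in('orange','lemon','tomato','onion'):
    for r in bot.landmark_of(p,q+'_center')[:2]:print(q,r)
i=cv2.cvtColor(a['img'],cv2.COLOR_RGB2BGR)[130:290,140:320];j=cv2.cvtColor(b['img'],cv2.COLOR_RGB2BGR)[100:280,130:310]
cv2.imwrite('pics/c8.png',np.hstack([cv2.resize(i,(400,400)),cv2.resize(j,(400,400))]))
E
```

```text
lemon {'xyz': [0.3318, 0.1633, 0.0297], 'confidence': 0.75}
lemon {'xyz': [0.6347, -0.0938, 0.0283], 'confidence': 0.65}
tomato {'xyz': [0.644, -0.0074, 0.0374], 'confidence': 0.87}
tomato {'xyz': [0.3392, -0.0437, 0.0283], 'confidence': 0.71}
onion {'xyz': [0.6475, 0.0787, 0.0349], 'confidence': 0.69}
onion {'xyz': [0.632, -0.18, 0.0328], 'confidence': 0.28}
orange {'xyz': [0.6326, -0.1752, 0.0324], 'confidence': 0.92}
orange {'xyz': [0.6531, 0.0792, 0.0345], 'confidence': 0.46}
lemon {'xyz': [0.6373, -0.0951, 0.0344], 'confidence': 0.97}
lemon {'xyz': [0.3328, 0.1598, 0.0274], 'confidence': 0.73}
tomato {'xyz': [0.6411, -0.0059, 0.0378], 'confidence': 0.8}
tomato {'xyz': [0.3338, -0.0483, 0.032], 'confidence': 0.64}
onion {'xyz': [0.6528, 0.0759, 0.0355], 'confidence': 0.86}
```

View pics/c8.png

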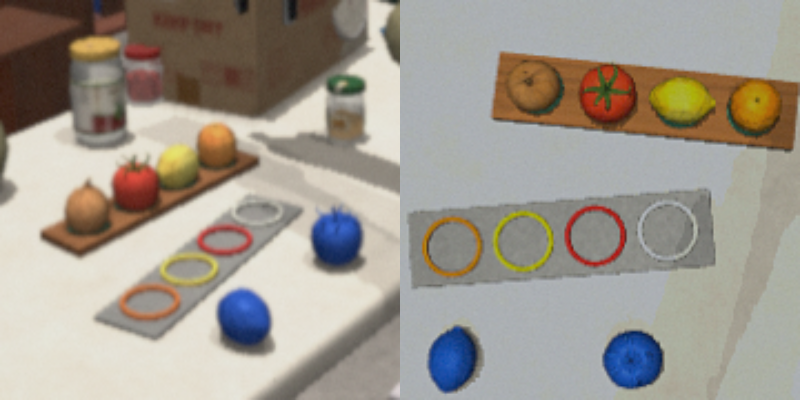

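In the top half of the picture, the rack holds onion (535,87), tomato (607,93), lemon (682,100) and orange (755,105) from left to right. All four are seated, the rings are empty, and the jar and blue look-alikes haven't moved.

Emit:
send_rows --deltas "0 0 0 0; 0 0 0 0; 0 0 0 0; 0 0 0 0; 0 0 0 0"

```text
t: 29.05
eef_pos: [0.6197, -0.2916, 0.1773]
tool_rot: [0.0, 0.737, 0.676, -0.0]
contact_force: [-0.1, 0.3, -0.1]
gripper_width: 1.0
grasp_force: 0.0
```

```bash
python3 -c "
from station import bot
print(bot.hand_in())"
```

```text
the job is handed in; nothing more can be done
None
```

The job is handed in at about 29 s: the rack holds onion, tomato, lemon and orange from left to right, one per well, with the jar and blue look-alikes left where they stood; the hand-in returned no verdict.

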